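# Balance the receiver tray

### The job

Load the pivoting tray so that it stays level by itself: lay the flat wireless receiver on one half and the taller battery block on the other, whichever way round, both bottom down and clear of the pivot tube. The battery weighs 500 g and the receiver 280 g, so the battery has to sit nearer the pivot than the receiver. Set them down rather than dropping them, and leave the loose connectors, the bumper corner and the lens cap where they are.

Things in the scene. Friction and masses are not known exactly. Their poses are not given: they have to be found in the camera images.
- tray_mid (a point): Middle of the tray floor's upper surface; turns with the tray: x along the pivot axis, y along its length, z up. Aluminium tray, bare flat floor 380 mm (y) by 126 mm (x), lip 6 mm high, 3 mm thick all round. A steel pivot tube, 16 mm diameter, crosses the floor's middle along x; its axis, the pivot, is 8 mm above this point. Level, the floor is 60 mm above the work surface.
- stand: Fixed steel stand of the tray; origin on the work surface under the middle of the tray, axes as the level tray's. Base plate 150 (x) by 110 mm (y); two upright bearing plates, 34 mm along y, tops 78 mm above the work surface, stand just outside the tray's long sides at its middle (outer faces 73 mm from the middle).
- tray (a joint): Tilt of the tray about its pivot, rad: 0 level, positive when the tray's +y end is up, stops at -0.2 and +0.2. Damped, with a centring spring of 0.9 N m/rad, so the empty tray is level; either load alone, well out on its half, tips it to its stop.
- receiver_mid (a point): Centre of the wireless receiver, a flat dark grey plastic box 100 mm long (x) by 56 mm wide (y) by 36 mm high (z up), lying flat on its underside; two small antenna sockets on one end. 280 g, centre of mass at this point, true to about 4 %.
- battery_mid (a point): Centre of the battery, a black plastic block 90 mm long (x) by 50 mm wide (y) by 52 mm high (z up), standing on its underside with a contact plate on top. 500 g, centre of mass at this point, true to about 4 %.
- connector_a: Gold-plated antenna connector standing upright, 19 mm diameter, 30 mm high; origin under its centre. Leave alone.
- connector_b: A second connector like the first. Leave alone.
- bumper: Red rubber bumper corner, 50 by 50 mm, 34 mm high; origin under its centre. Leave alone.
- lens_cap: Translucent smoke plastic lens cap, 66 mm diameter, 12 mm high; origin under its centre. Leave alone.
Not all that is in view belongs to the job. Leave any green look-alike of the part that bears receiver_mid alone.

How it is judged:
At the end, for the whole second after the job is handed in: Receiver and battery rest right way up on the tray floor, within 35 mm of its long centre line, on opposite halves (receiver over 35 mm, battery over 32 mm from the pivot line, measured at their centres), at rest; the tray is still and level within 0.075 rad (about 4 degrees) (z of receiver_mid in the frame of tray_mid between 0.012 and 0.024 m and x of receiver_mid in the frame of tray_mid between -0.035 and 0.035 m and z of battery_mid in the frame of tray_mid between 0.02 and 0.032 m and x of battery_mid in the frame of tray_mid between -0.035 and 0.035 m and ((y of receiver_mid in the frame of tray_mid above 0.035 m and y of battery_mid in the frame of tray_mid below -0.032 m) or (y of receiver_mid in the frame of tray_mid below -0.035 m and y of battery_mid in the frame of tray_mid above 0.032 m)) and value of joint tray between -0.075 and 0.075 rad and velocity of joint tray between -0.05 and 0.05 rad/s and linear speed of each of receiver, battery below 0.02 m/s and angle between each of receiver_mid, battery_mid's own z axis and vertical below 0.15 rad); the robot touches nothing.
It fails at once if the receiver or the battery is dropped (falls free at over 0.6 m/s) ((contact force between the fingers and receiver below 0.1 N and linear speed of receiver above 0.6 m/s) or (contact force between the fingers and battery below 0.1 N and linear speed of battery above 0.6 m/s)).
It fails at once if a bystander object is moved by more than 30 mm (distance of any of connector_a, connector_b, bumper, lens_cap from where it was at the start of the episode above 0.03 m).
It also fails if it takes over 58 s, if anything falls off the work surface, if the arm or the gripper's body presses on something with over 40 N, if the wrist force passes 120 N, or if a joint passes its speed limit or range.

### The arm

A 6-joint arm with a two-finger parallel gripper is mounted at the origin on the work surface. World frame = base frame: x ahead of the robot, y to its left, z up, the work surface at z = 0. Lengths are in m, angles in rad, forces in N, time in s.
With the tool pointing down it reaches from about 0.275 to 0.725 m from the base axis. Payload 15.9 kg.
Tool frame: the origin (TCP) lies on the centre line of the jaws, within the pads' length; the fingertips stand 14 mm ahead of it and the grasp point (between the pads) lies 5 mm behind it; z points along the fingers, y is the line along which they close (so a half turn about z gives the same grasp; the last joint's range is limited). The gripper opens to 85 mm and grips with 20 to 120 N. Pads are 22 mm wide; open, the fingers measure 114 mm over their backs; the gripper's body (76 mm by 85 mm) begins 54 mm behind the grasp point. The pads swing forward as they close: fully open they stand 13 mm farther back than shut.
Start: joints at [-1.142, 0.213, -0.034, 1.323, 0, 1.571], TCP at [0.208, -0.455, 0.245] pointing down, gripper open.
Joint ranges: [-2.98, 2.98], [-0.74, 1.72], [-1.14, 1.35], [-2.1, 2.04], [-1.57, 1.44], [-3.14, 3.14]. Speed limits (rad/s): [1.89, 1.89, 2.39, 2.57, 3.14, 3.14].

### API

Orientations are given as a rotation vector (axis times angle).
In Python, from rig import read_state, vision, order, finder gives the robot as it stands. The module is installed in compiled form; this text tells all that it offers.
- The arm moves only by the tool apply_moves, never from a script. Its argument "rows" is a list of rows, each a list of 5 numbers: the shift along the tool's x, y, z normalised to -1 to 1, where 1 is 0.2 m, then the turn about the tool's z normalised to -1 to 1, where 1 is 90 degrees, then the opening, from 0 (shut) to 1 (fully open). A call has exactly 8 rows; each row is the pose to reach, as a shift and turn from the pose commanded when the call began, along the tool's axes at that moment; what a row does not reach only later rows make up. A row lasts 1/8 s, in which the tool goes at most 62.5 mm and 10.7 degrees, less where a joint would pass 70% of its speed; a pose out of reach is approached as far as the arm can. A call with a number of a shift or a turn outside -1 to 1 is refused whole. A call with a gripper value outside its range is refused whole. The fingers move at their own pace and stop on an object; "grip_force" is the grip in N (left out, the last holds). Time passes only in rows, so rows that repeat a pose let the fingers close, or fill a call up. It gives the time, the measured TCP pose, the force, the opening and the grip force at its end, in the units of the state.
- read_state(): the state, without advancing time (a new reading comes with each control period).
- vision.get_image(name): name is "scene" or "top"; returns a dict with "img" (420x560x3 uint8, red, green, blue), "fx", "fy", "cx", "cy" (pixels), "view" (4x4, takes a point from world to camera coordinates). Camera axes: x right, y down, z forward; pixel columns grow to the right and rows downward; lengths in m; the calibration is good to about 2 mm. A picture is of the moment at which its call begins. There is no depth.
- order.job_done(): hands the job in; it is judged then, once.
Trained networks look in a picture, given as the dict that the camera call returned (one of the last four; its "shot" number tells which), for a name from the list of things; names that differ only in an ending like _2 or _b are one class to them, and where a whole thing is asked for, a point or a joint stands for the part that bears it (a point fixed in the world has none). Each returns a list of dicts, best first, with "conf" (0 to 1); they miss things now and then, are a little off and sometimes report something else, mostly with a low value. They report only what shows in the picture. A call takes as long as a camera call. They do not tell look-alikes from the thing itself.
- finder.trace(picture, query): "pixels" (420x560 bool, what is visible of it).
- finder.pinpoint(picture, query): "xyz" ([x, y, z] in m, in world coordinates, good to about 4 mm: a listed point, or the origin of a listed thing).
The state is a dict: "t": time; "joints": joint angles; "qvel": joint speeds; "joint_efforts": joint torques, N m; "eef_pos": TCP position; "ee_rot": TCP orientation; "wrist_force": force on the tool from outside, world axes, zero at the start; "moment": the same for the moment, N m; "opening": finger opening in m; "gripper_force": force on a finger pad.
Only numpy, scipy, OpenCV 4.12 (cv2) and the standard library are available. Lean on these libraries where they do the work, as an engineer would, in place of code of your own. Each camera call takes 0.05 s, during which the arm holds its last target. There are 200 camera calls.

## Working session

There is one attempt and no reset: what is moved stays moved. The work goes in short steps, Python scripts to look and compute and a tool call to move; the robot and the scene stay as the last step left them, time stands still between calls to the robot, and variables do not carry over. Pictures are saved under pics/ and viewed, at most 10 in all, crops included, and the job is handed in when it is done.

Besides the shell and the picture viewer there is one more tool, called in YAML: its name, and indented under it one key for each argument. apply_moves: Moves the arm, as the interface text tells. Its arguments: {"type":"object","properties":{"rows":{"type":"array","items":{"type":"array","items":{"type":"number"}}},"grip_force":{"type":"number"}},"required":["rows"]}

```bash
mkdir -p pics
cat > h.py <<'E'
import numpy as np, cv2
from rig import read_state, vision, order, finder
def save(p,n): cv2.imwrite('pics/'+n,p['img'][:,:,::-1])
def back(p,u,v,z):
    V=np.array(p['view']);R=V[:3,:3];c=-R.T@V[:3,3]
    d=R.T@np.array([(u-p['cx'])/p['fx'],(v-p['cy'])/p['fy'],1]);return c+d*(z-c[2])/d[2]
def proj(p,X):
    V=np.array(p['view']);q=V[:3,:3]@np.array(X)+V[:3,3];return p['fx']*q[0]/q[2]+p['cx'],p['fy']*q[1]/q[2]+p['cy']
E
python3 - <<'E'
from h import *
s=read_state();print({k:np.round(v,3) for k,v in s.items()})
for n in ("top","scene"):
    p=vision.get_image(n);save(p,n+'0.png')
    for q in ["tray_mid","receiver_mid","battery_mid","connector_a","bumper","lens_cap","stand"]:
        for r in finder.pinpoint(p,q): print(n,q,round(r['conf'],2),np.round(r['xyz'],3),np.round(proj(p,r['xyz'])))
        if n=="top" and q in("tray_mid","receiver_mid","battery_mid"):
            for r in finder.trace(p,q):
                m=np.array(r['pixels']).astype(np.uint8); print('  mask',round(r['conf'],2),m.sum(),cv2.minAreaRect(cv2.findNonZero(m)) if m.any() else None)
E
```

```text
{'t': np.float64(0.0), 'joints': array([-1.142,  0.213, -0.035,  1.324,  0.   ,  1.571]), 'qvel': array([ 0.002,  0.001,  0.   ,  0.001, -0.   ,  0.   ]), 'joint_efforts': array([ 3.0000e-03, -6.8617e+01,  4.8711e+01,  1.8000e-02,  0.0000e+00,
       -0.0000e+00]), 'eef_pos': array([ 0.208, -0.454,  0.245]), 'ee_rot': array([-3.069, -0.668,  0.   ]), 'wrist_force': array([-0.009,  0.026, -0.084]), 'moment': array([-0.017, -0.009,  0.026]), 'gripper_force': np.float64(0.0), 'opening': np.float64(0.085)}
top tray_mid 0.97 [ 0.639 -0.062  0.06 ] [290. 155.]
  mask 0.69 7213 ((290.26324462890625, 152.35263061523438), (50.83926773071289, 148.42066955566406), 87.85240936279297)
top receiver_mid 0.89 [ 0.431 -0.182  0.02 ] [336. 236.]
top receiver_mid 0.71 [ 0.269 -0.283  0.018] [377. 299.]
top receiver_mid 0.69 [ 0.588 -0.429  0.018] [428. 178.]
  mask 0.82 916 ((337.20001220703125, 236.90000915527344), (23.71708106994629, 40.793373107910156), 18.434946060180664)
  mask 0.78 970 ((377.2486572265625, 299.1450500488281), (24.473731994628906, 41.31741714477539), 30.256441116333008)
  mask 0.7
[... 479 characters left out ...]
er 0.37 [ 0.638 -0.061 -0.   ] [289. 161.]
top lens_cap 0.63 [0.447 0.377 0.001] [124. 231.]
top stand 0.59 [ 0.638 -0.061  0.   ] [289. 161.]
scene tray_mid 0.92 [ 0.641 -0.061  0.06 ] [339. 252.]
scene receiver_mid 0.88 [ 0.589 -0.425  0.02 ] [212. 381.]
scene receiver_mid 0.79 [ 0.271 -0.29   0.021] [134. 266.]
scene receiver_mid 0.69 [ 0.428 -0.183  0.018] [223. 264.]
scene battery_mid 0.89 [0.44  0.179 0.025] [308. 189.]
scene connector_a 0.52 [ 0.42  -0.003  0.003] [265. 227.]
scene connector_a 0.5 [0.489 0.008 0.   ] [292. 235.]
scene bumper 0.62 [ 0.467 -0.347 -0.002] [188. 328.]
scene lens_cap 0.8 [ 0.446  0.376 -0.003] [339. 170.]
scene stand 0.81 [ 0.64  -0.064 -0.002] [336. 274.]
```

Run:
```python
import cv2
a=cv2.imread('pics/top0.png');b=cv2.imread('pics/scene0.png')
c=cv2.resize(a[130:330,90:460],None,fx=2.1,fy=2.1,interpolation=cv2.INTER_CUBIC);cv2.imwrite('pics/c0.png',c)
d=cv2.resize(b[150:420,90:450],None,fx=2.1,fy=2.1,interpolation=cv2.INTER_CUBIC);cv2.imwrite('pics/c1.png',d)
```

```text
(no output)
```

View pics/c0.png

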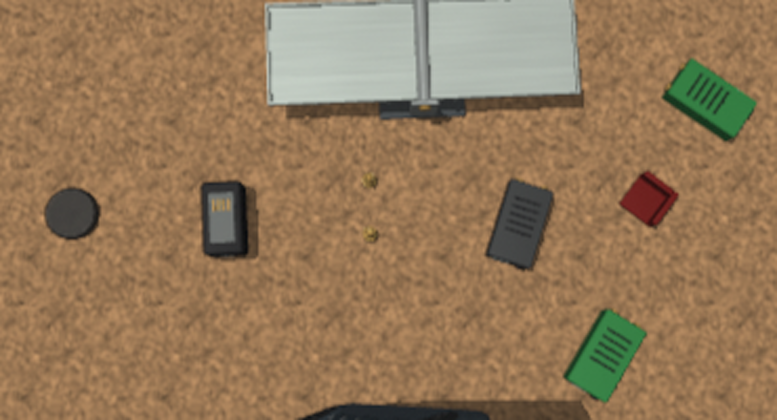

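View pics/c1.png

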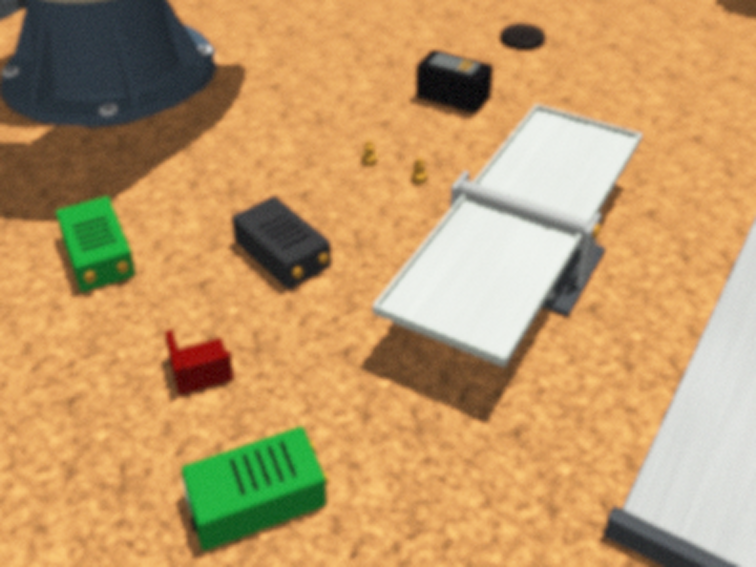

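The receiver candidates in the top picture are the dark grey box (336,236) and green boxes at (377,299) and (428,178). The dark grey one at (336,236) matches the description and both crops confirm it, so the green look-alikes stay put. The battery is at (197,234) and the tray at (290,155). Next I'll measure the angles.

```bash
cat >> h.py <<'E'
from scipy.spatial.transform import Rotation as Ro
def rect(p,q,z,uv):
    for r in finder.trace(p,q):
        m=np.array(r['pixels']).astype(np.uint8)
        if not m[int(uv[1])-3:int(uv[1])+4,int(uv[0])-3:int(uv[0])+4].any(): continue
        P=np.array([back(p,u,v,z)[:2] for u,v in cv2.findNonZero(m)[:,0]],np.float32)
        (c,s,a)=cv2.minAreaRect(P*1000); b=cv2.boxPoints((c,s,a))
        e=b[1]-b[0]; f=b[2]-b[1]; l=e if np.hypot(*e)>np.hypot(*f) else f
        mo=cv2.moments(m); C=np.cov(P.T); w,vv=np.linalg.eigh(C)
        return np.round(c,1),np.round(s,1),'rect long-axis deg',np.round(np.degrees(np.arctan(l[1]/l[0])),1),'pca',np.round(np.degrees(np.arctan(vv[1,1]/vv[0,1])),1),'mean',P.mean(0)
def go(xyz,closedeg):
    s=read_state();R=Ro.from_rotvec(s['ee_rot']).as_matrix()
    d=R.T@(np.array(xyz)-s['eef_pos'])/0.2
    cur=np.degrees(np.arctan2(R[1,1],R[0,1])); t=-(closedeg-cur); t=(t+90)%180-90
    print('t',s['t'],'tcp',np.round(s['eef_pos'],4),'close',round(cur,1),'shift',np.round(d,3),'turn',round(t/90,3),'j6',s['joints'][5],'F',np.round(s['wrist_force'],1),'op',s['opening'])
E
python3 - <<'E'
from h import *
p=vision.get_image("top")
print('rec',rect(p,"receiver_mid",.036,(336,236)))
print('bat',rect(p,"battery_mid",.052,(197,234)))
print('tray',rect(p,"tray_mid",.063,(270,150)))
go((.43,-.183,.15),0)
print(Ro.from_rotvec(read_state()['ee_rot']).as_matrix().round(2))
E
```

```text
rec (array([ 428. , -181.2]), array([ 60.6, 106.6]), 'rect long-axis deg', np.float32(-18.7), 'pca', np.float64(-18.0), 'mean', array([ 0.42761123, -0.18086551], dtype=float32))
bat (array([433.8, 178.4]), array([91.9, 55.7]), 'rect long-axis deg', np.float32(1.3), 'pca', np.float64(5.6), 'mean', array([0.4328667 , 0.17827335], dtype=float32))
tray (array([644.5, -61.5]), array([139.1, 385.9]), 'rect long-axis deg', np.float32(-87.6), 'pca', np.float64(-87.5), 'mean', array([ 0.6413321 , -0.06004852], dtype=float32))
t 1.15 tcp [ 0.2079 -0.4547  0.2453] close -65.4 shift [ 1.575 -0.774  0.477] turn -0.727 j6 1.5708073208732831 F [ 0.3 -0.5 -0.5] op 0.08563409753121792
[[ 0.91  0.42  0.  ]
 [ 0.42 -0.91  0.  ]
 [ 0.   -0.   -1.  ]]
```

apply_moves:
  rows:
    - [0.3,-0.15,0.1,0.12,1]
    - [0.6,-0.3,0.2,0.24,1]
    - [0.9,-0.45,0.3,0.36,1]
    - [1,-0.6,0.4,0.48,1]
    - [1,-0.7,0.4,0.48,1]
    - [1,-0.77,0.4,0.48,1]
    - [1,-0.77,0.4,0.48,1]
    - [1,-0.77,0.4,0.48,1]
  grip_force: 40

```text
t: 2.15
eef_pos: [0.3261, -0.2326, 0.1658]
ee_rot: [3.099, -0.509, 0.002]
wrist_force: [-0.5, -0.5, 0.0]
opening: 0.0854
gripper_force: 0.0
```

Run:
```python
from h import *
go((.429,-.183,.10),71.5);go((.429,-.183,.022),71.5)
```

```text
t 2.15 tcp [ 0.3261 -0.2326  0.1658] close -108.6 shift [ 0.408 -0.4    0.329] turn -0.002 j6 2.8474325311687227 F [-0.5 -0.5  0. ] op 0.08539190594560407
t 2.15 tcp [ 0.3261 -0.2326  0.1658] close -108.6 shift [ 0.407 -0.4    0.719] turn -0.002 j6 2.8474325311687227 F [-0.5 -0.5  0. ] op 0.08539190594560407
```

apply_moves:
  rows:
    - [0.2,-0.2,0.0,0,1]
    - [0.41,-0.4,0.1,0,1]
    - [0.41,-0.4,0.25,0,1]
    - [0.41,-0.4,0.45,0,1]
    - [0.41,-0.4,0.6,0,1]
    - [0.41,-0.4,0.71,0,1]
    - [0.41,-0.4,0.715,0,1]
    - [0.41,-0.4,0.715,0,1]

```text
t: 3.15
eef_pos: [0.4296, -0.1827, 0.0231]
ee_rot: [3.1, -0.509, 0.001]
wrist_force: [-0.1, 0.3, 0.5]
opening: 0.0858
gripper_force: 0.0
```

apply_moves:
  rows:
    - [0,0,0,0,0.5]
    - [0,0,0,0,0.3]
    - [0,0,0,0,0.3]
    - [0,0,0,0,0.3]
    - [0,0,0,0,0.3]
    - [0,0,0,0,0.3]
    - [0,0,-0.05,0,0.3]
    - [0,0,-0.2,0,0.3]

```text
t: 4.15
eef_pos: [0.4281, -0.1814, 0.0624]
ee_rot: [-3.1, 0.508, 0.004]
wrist_force: [0.7, -0.6, -2.0]
opening: 0.0557
gripper_force: 44.1
```

Run:
```python
from h import *
go((.645,-.173,.15),92.5)
```

```text
t 4.15 tcp [ 0.4281 -0.1814  0.0624] close -108.6 shift [ 1.013 -0.387 -0.44 ] turn -0.235 j6 3.065736698568378 F [ 0.7 -0.6 -2. ] op 0.05572102161358723
```

apply_moves:
  rows:
    - [0,0,-0.2,-0.05,0.3]
    - [0.05,0,-0.44,-0.1,0.3]
    - [0.25,-0.1,-0.44,-0.15,0.3]
    - [0.5,-0.2,-0.44,-0.2,0.3]
    - [0.75,-0.3,-0.44,-0.235,0.3]
    - [0.95,-0.37,-0.44,-0.235,0.3]
    - [1,-0.387,-0.44,-0.235,0.3]
    - [1,-0.387,-0.44,-0.235,0.3]

```text
t: 5.15
eef_pos: [0.6435, -0.1722, 0.1502]
ee_rot: [-3.141, -0.07, 0.001]
wrist_force: [-0.2, -0.3, -2.8]
opening: 0.0551
gripper_force: 44.2
```

Run:
```python
from h import *
go((.645,-.173,.086),92.5)
p=vision.get_image("top");q=vision.get_image("scene")
a=np.hstack([p['img'][90:290,190:450],q['img'][150:350,180:440]]);cv2.imwrite('pics/c2.png',cv2.resize(a,None,fx=1.5,fy=1.5,interpolation=cv2.INTER_CUBIC)[:,:,::-1])
for x in (p,q):
  for n in("tray_mid","receiver_mid"):
    for r in finder.pinpoint(x,n): print(n,round(r['conf'],2),np.round(r['xyz'],3))
```

```text
t 5.15 tcp [ 0.6435 -0.1722  0.1502] close -87.5 shift [0.007 0.004 0.321] turn 0.001 j6 2.835641784805266 F [-0.2 -0.3 -2.8] op 0.0550524765941363
tray_mid 0.55 [ 0.641 -0.06   0.062]
receiver_mid 0.64 [ 0.588 -0.426  0.021]
receiver_mid 0.48 [ 0.269 -0.281  0.017]
tray_mid 0.67 [ 0.641 -0.063  0.061]
receiver_mid 0.71 [ 0.64  -0.174  0.144]
receiver_mid 0.58 [ 0.274 -0.289  0.019]
```

View pics/c2.png

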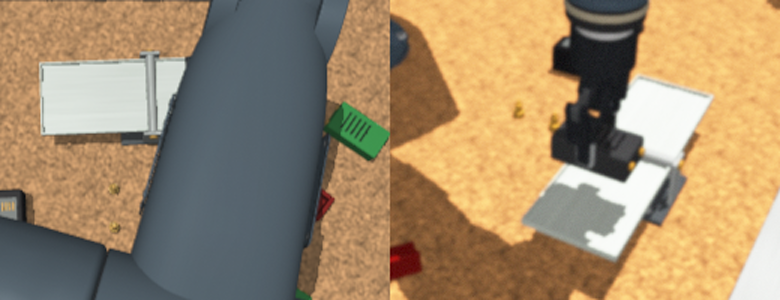

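The receiver is held level over the tray's -y half, as seen in the scene half of the crop at about (600,150). I'll lower it and release.

apply_moves:
  rows:
    - [0,0,0.12,0,0.3]
    - [0,0,0.24,0,0.3]
    - [0,0,0.3,0,0.3]
    - [0,0,0.325,0,0.3]
    - [0,0,0.335,0,0.3]
    - [0,0,0.345,0,0.3]
    - [0,0,0.35,0,0.3]
    - [0,0,0.35,0,0.3]

```text
t: 6.45
eef_pos: [0.6434, -0.1725, 0.0805]
ee_rot: [3.141, 0.069, 0.0]
wrist_force: [0.2, -0.4, -2.6]
opening: 0.055
gripper_force: 44.4
```

apply_moves:
  rows:
    - [0,0,0,0,0.7]
    - [0,0,0,0,0.75]
    - [0,0,0,0,0.8]
    - [0,0,0,0,0.8]
    - [0,0,0,0,0.8]
    - [0,0,-0.1,0,0.85]
    - [0,0,-0.3,0,0.85]
    - [0,0,-0.6,0,0.85]

```text
t: 7.45
eef_pos: [0.6423, -0.1722, 0.2002]
ee_rot: [-3.14, -0.069, 0.004]
wrist_force: [0.5, -0.5, 0.5]
opening: 0.0723
gripper_force: 0.0
```

Run:
```python
from h import *
go((.436,.178,.13),92.5)
q=vision.get_image("scene")
cv2.imwrite('pics/c3.png',cv2.resize(q['img'][150:350,180:440],None,fx=2,fy=2,interpolation=cv2.INTER_CUBIC)[:,:,::-1])
for n in("tray_mid","receiver_mid"):
    for r in finder.pinpoint(q,n): print(n,round(r['conf'],2),np.round(r['xyz'],3))
```

```text
t 7.45 tcp [ 0.6423 -0.1722  0.2002] close -87.5 shift [-0.953 -1.794  0.355] turn 0.0 j6 2.835710952479694 F [ 0.5 -0.5  0.5] op 0.0722815035356491
tray_mid 0.69 [ 0.642 -0.059  0.06 ]
receiver_mid 0.94 [ 0.641 -0.172  0.056]
receiver_mid 0.88 [ 0.27  -0.289  0.016]
receiver_mid 0.64 [ 0.587 -0.423  0.023]
```

View pics/c3.png

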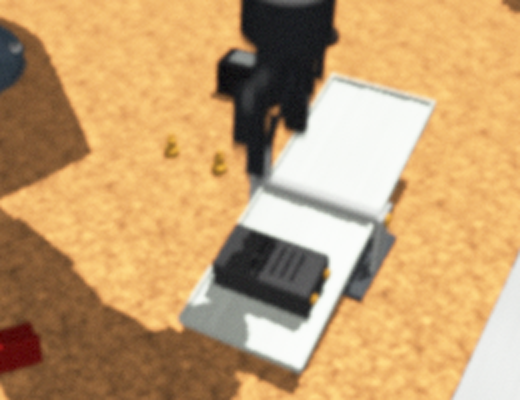

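The receiver rests flat on the tilted tray at crop (270,270) and hasn't slid. Next is the battery, which needs a half turn of the wrist.

apply_moves:
  rows:
    - [-0.05,-0.15,0,-0.118,1]
    - [-0.1,-0.3,0,-0.236,1]
    - [-0.2,-0.45,0,-0.354,1]
    - [-0.3,-0.6,0,-0.472,1]
    - [-0.4,-0.75,0,-0.59,1]
    - [-0.5,-0.85,0,-0.708,1]
    - [-0.5,-0.95,0,-0.826,1]
    - [-0.5,-1,0,-0.944,1]

```text
t: 8.6
eef_pos: [0.5338, 0.0238, 0.1996]
ee_rot: [-2.262, -2.179, 0.001]
wrist_force: [-0.1, 0.5, 0.8]
opening: 0.0853
gripper_force: 0.0
```

Run:
```python
from h import *
go((.436,.178,.13),92.5)
```

```text
t 8.6 tcp [0.5338 0.0238 0.1996] close -2.1 shift [ 0.752 -0.517  0.349] turn 0.949 j6 1.6525388347207568 F [-0.1  0.5  0.8] op 0.08526465928095682
```

apply_moves:
  rows:
    - [0.1,-0.07,0,-0.118,1]
    - [0.25,-0.17,0,-0.236,1]
    - [0.4,-0.28,0,-0.354,1]
    - [0.55,-0.38,0,-0.472,1]
    - [0.7,-0.48,0,-0.59,1]
    - [0.75,-0.517,0.1,-0.708,1]
    - [0.75,-0.517,0.2,-0.826,1]
    - [0.75,-0.517,0.3,-0.944,1]

```text
t: 9.6
eef_pos: [0.4372, 0.1774, 0.139]
ee_rot: [-0.197, -3.135, 0.001]
wrist_force: [0.1, -0.3, -0.0]
opening: 0.0854
gripper_force: 0.0
```

Run:
```python
from h import *
p=vision.get_image("scene")
for r in finder.pinpoint(p,"battery_mid"): print(round(r['conf'],2),np.round(r['xyz'],3))
go((.436,.178,.034),92.5)
```

```text
0.85 [0.437 0.18  0.024]
t 9.7 tcp [0.4363 0.1768 0.1381] close 82.6 shift [0.    0.007 0.52 ] turn -0.11 j6 0.5140708973361856 F [ 0.5 -0.2 -0. ] op 0.08518391831073749
```

apply_moves:
  rows:
    - [0,0.01,0.0,-0.11,1]
    - [0,0.01,0.1,-0.11,1]
    - [0,0.01,0.25,-0.11,1]
    - [0,0.01,0.4,-0.11,1]
    - [0,0.01,0.5,-0.11,1]
    - [0,0.01,0.52,-0.11,1]
    - [0,0.01,0.52,-0.11,1]
    - [0,0.01,0.52,-0.11,1]

```text
t: 10.7
eef_pos: [0.4387, 0.1796, 0.0372]
ee_rot: [-0.063, 3.14, 0.001]
wrist_force: [-0.8, 0.4, 0.1]
opening: 0.0851
gripper_force: 0.0
```

apply_moves:
  rows:
    - [0,0,0,0,0.5]
    - [0,0,0,0,0.25]
    - [0,0,0,0,0.25]
    - [0,0,0,0,0.25]
    - [0,0,0,0,0.25]
    - [0,0,0,0,0.25]
    - [0,0,-0.1,0,0.25]
    - [0,0,-0.3,0,0.25]
  grip_force: 60

```text
t: 11.7
eef_pos: [0.4367, 0.1788, 0.0957]
ee_rot: [0.064, -3.138, 0.002]
wrist_force: [0.5, 0.9, -4.5]
opening: 0.0489
gripper_force: 64.3
```

Run:
```python
from h import *
go((.638,.002,.19),92.5)
```

```text
t 11.7 tcp [0.4367 0.1788 0.0957] close 92.3 shift [-0.968 -0.925 -0.474] turn -0.002 j6 0.3478829759471724 F [ 0.5  0.9 -4.5] op 0.04892917753160876
```

apply_moves:
  rows:
    - [0,0,-0.25,0,0.25]
    - [-0.1,-0.1,-0.474,0,0.25]
    - [-0.3,-0.3,-0.474,0,0.25]
    - [-0.5,-0.48,-0.474,0,0.25]
    - [-0.7,-0.67,-0.474,0,0.25]
    - [-0.88,-0.85,-0.474,0,0.25]
    - [-0.968,-0.93,-0.474,0,0.25]
    - [-0.968,-0.93,-0.474,0,0.25]

```text
t: 12.7
eef_pos: [0.6397, 0.0001, 0.1898]
ee_rot: [0.061, -3.139, 0.0]
wrist_force: [-0.4, 1.3, -4.4]
opening: 0.0491
gripper_force: 64.5
```

Run:
```python
from h import *
q=vision.get_image("scene")
cv2.imwrite('pics/c4.png',cv2.resize(q['img'][130:350,180:440],None,fx=2,fy=2,interpolation=cv2.INTER_CUBIC)[:,:,::-1])
for n in("receiver_mid","battery_mid"):
    for r in finder.pinpoint(q,n): print(n,round(r['conf'],2),np.round(r['xyz'],3))
go((.638,.001,.096),92.5)
```

```text
receiver_mid 0.96 [ 0.587 -0.423  0.02 ]
receiver_mid 0.78 [ 0.269 -0.292  0.02 ]
receiver_mid 0.61 [ 0.642 -0.17   0.053]
battery_mid 0.78 [0.638 0.001 0.179]
battery_mid 0.66 [ 0.639 -0.063 -0.001]
t 12.85 tcp [0.6385 0.0018 0.1908] close 92.4 shift [ 0.002 -0.004  0.474] turn -0.002 j6 -0.03825960593210613 F [-0.4  1.2 -4.7] op 0.04875207668144597
```

View pics/c4.png

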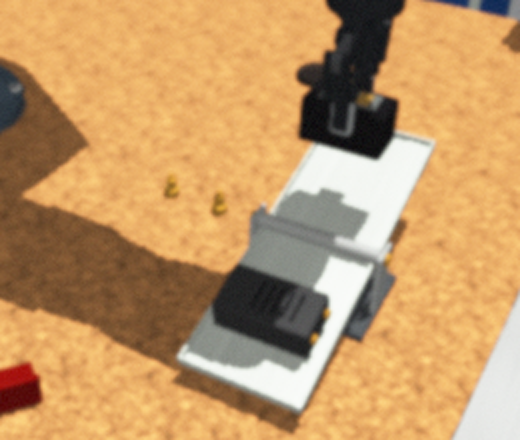

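The battery is level over the raised +y half at crop (350,120), and the receiver is still in place. I'll press down slowly until the tray is level.

apply_moves:
  rows:
    - [0,0,0.15,0,0.25]
    - [0,0,0.28,0,0.25]
    - [0,0,0.34,0,0.25]
    - [0,0,0.37,0,0.25]
    - [0,0,0.395,0,0.25]
    - [0,0,0.42,0,0.25]
    - [0,0,0.44,0,0.25]
    - [0,0,0.45,0,0.25]

```text
t: 13.85
eef_pos: [0.6395, 0.0014, 0.1012]
ee_rot: [-0.064, 3.14, 0.0]
wrist_force: [1.1, 1.5, -1.4]
opening: 0.049
gripper_force: 64.9
```

apply_moves:
  rows:
    - [0,0,0.006,0,0.25]
    - [0,0,0.012,0,0.25]
    - [0,0,0.018,0,0.25]
    - [0,0,0.02,0,0.25]
    - [0,0,0.02,0,0.25]
    - [0,0,0.02,0,0.25]
    - [0,0,0.02,0,0.25]
    - [0,0,0.02,0,0.25]

```text
t: 14.85
eef_pos: [0.6391, 0.0013, 0.0971]
ee_rot: [0.064, -3.141, 0.0]
wrist_force: [1.0, -1.6, -1.8]
opening: 0.049
gripper_force: 65.0
```

Run:
```python
from h import *
q=vision.get_image("scene")
cv2.imwrite('pics/c5.png',cv2.resize(q['img'][130:350,180:440],None,fx=2,fy=2,interpolation=cv2.INTER_CUBIC)[:,:,::-1])
for n in("receiver_mid","battery_mid"):
    for r in finder.pinpoint(q,n): print(n,round(r['conf'],2),np.round(r['xyz'],3))
go((.638,.001,.096),92.5)
```

```text
receiver_mid 0.74 [ 0.639 -0.169  0.077]
receiver_mid 0.74 [ 0.587 -0.424  0.02 ]
receiver_mid 0.63 [ 0.272 -0.291  0.017]
battery_mid 0.79 [0.64  0.003 0.087]
t 15.0 tcp [0.6391 0.0013 0.0971] close 92.3 shift [ 0.006 -0.001  0.006] turn -0.002 j6 -0.038625983909137435 F [ 0.7 -2.  -1.5] op 0.04889955192074267
```

View pics/c5.png

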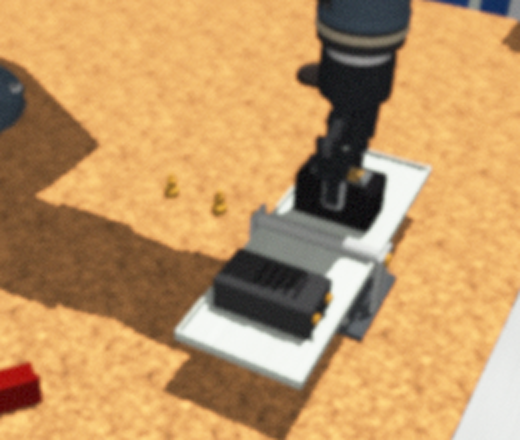

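The tray is level with the battery on the floor at crop (340,190), and the receiver is at (270,290). Now I'll release and rise.

apply_moves:
  rows:
    - [0,0,0.005,0,0.6]
    - [0,0,0.005,0,0.68]
    - [0,0,0.005,0,0.72]
    - [0,0,0,0,0.72]
    - [0,0,-0.05,0,0.72]
    - [0,0,-0.2,0,0.72]
    - [0,0,-0.4,0,0.72]
    - [0,0,-0.65,0,0.72]

```text
t: 16.0
eef_pos: [0.6386, 0.0014, 0.2287]
ee_rot: [0.064, -3.14, -0.0]
wrist_force: [0.8, 0.1, -0.0]
opening: 0.0614
gripper_force: 0.0
```

apply_moves:
  rows:
    - [0.2,0,-0.2,0,0.72]
    - [0.4,0,-0.2,0,0.72]
    - [0.6,0,-0.2,0,0.72]
    - [0.8,0.2,-0.2,0,0.72]
    - [1,0.4,-0.2,0,0.72]
    - [1,0.6,-0.2,0,0.72]
    - [1,0.8,-0.2,0,0.72]
    - [1,1,-0.2,0,0.72]

```text
t: 17.0
eef_pos: [0.4309, 0.1944, 0.2681]
ee_rot: [-0.064, 3.14, 0.001]
wrist_force: [1.6, 0.2, 0.7]
opening: 0.0614
gripper_force: 0.0
```

Run:
```python
from h import *
p=vision.get_image("top");q=vision.get_image("scene")
a=np.hstack([p['img'][90:290,190:450],q['img'][150:350,180:440]]);cv2.imwrite('pics/c6.png',cv2.resize(a,None,fx=1.5,fy=1.5,interpolation=cv2.INTER_CUBIC)[:,:,::-1])
for x in (p,q):
  for n in("tray_mid","receiver_mid","battery_mid"):
    for r in finder.pinpoint(x,n): print(n,round(r['conf'],2),np.round(r['xyz'],3))
print(read_state()['t'])
```

```text
tray_mid 0.63 [ 0.418  0.002 -0.001]
tray_mid 0.58 [ 0.641 -0.06   0.06 ]
tray_mid 0.57 [0.49  0.004 0.001]
receiver_mid 0.96 [ 0.269 -0.283  0.015]
receiver_mid 0.71 [ 0.644 -0.172  0.083]
receiver_mid 0.6 [ 0.59  -0.428  0.018]
battery_mid 0.81 [ 0.633 -0.003  0.087]
tray_mid 0.61 [ 0.639 -0.064  0.058]
receiver_mid 0.94 [ 0.591 -0.423  0.021]
receiver_mid 0.89 [ 0.641 -0.17   0.079]
receiver_mid 0.57 [ 0.271 -0.29   0.016]
battery_mid 0.78 [0.638 0.002 0.087]
battery_mid 0.25 [ 0.465 -0.346 -0.004]
17.4
```

View pics/c6.png

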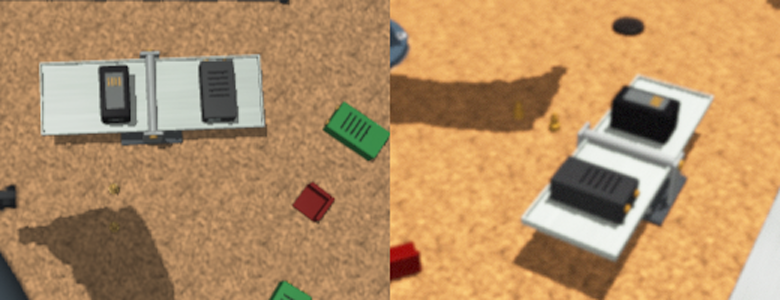

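The picture shows the battery at (115,95) and the receiver at (217,90) on opposite halves, with the tray level. The measured heights of 0.081 m and 0.087 m agree with the 0.078 m and 0.086 m expected.

```bash
python3 -c "
from h import *
print(order.job_done())"
```

```text
the job is handed in; nothing more can be done
None
```

The job is handed in: the receiver and battery lie flat on opposite halves of the tray, about 111 mm and 62 mm from the pivot, with the tray level and the other objects left alone; `job_done` returned no verdict.

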